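# Lock the sample carousel with its ball-lock pin

### The arm

A 6-joint arm with a two-finger parallel gripper is mounted at the origin on a cart in front of the work surface, level with it; the furniture and walls round the work are solid. World frame = base frame: x ahead of the robot, y to its left, z up, the work surface at z = 0. Lengths are in m, angles in rad, forces in N, time in s.
With the tool pointing down it reaches from about 0.375 to 0.9 m from the base axis. Payload 3.1 kg.
Tool frame: the origin (TCP) lies between the finger pads; the fingertips stand 11 mm ahead of it and the grasp point (between the pads) lies 8 mm behind it; z points along the fingers, y is the line along which they close (so a half turn about z gives the same grasp; the last joint's range is limited). The gripper opens to 87 mm and grips with 3 to 60 N. Pads are 19 mm wide; open, the fingers measure 117 mm over their backs; the gripper's body (75 mm by 190 mm) begins 51 mm behind the grasp point.
Start: joints at [1.004, 0.527, 1.433, -0, 1.181, -0.178], TCP at [0.237, 0.578, 0.234] pointing down, gripper open.
Joint ranges: [-3.08, 3.08], [-0.75, 2.2], [0.22, 2.44], [-1.43, 4.57], [0, 2.65], [-2.85, 2.85]. Speed limits (rad/s): [2.79, 2.79, 3.14, 3.14, 3.14, 3.14].

### API

Orientations are given as a unit quaternion [x, y, z, w].
In Python, from rig import robot gives the robot as it stands.
- The arm moves only by the tool move_arm, never from a script. Its argument "moves" is text: rows parted by semicolons, each of 7 numbers parted by spaces: the shift along the tool's x, y, z in units of 100 mm (1.0 is 100 mm), then the turn, a rotation vector about the tool's x, y, z in units of 90 degrees (1.0 is 90 degrees), then the opening, from 0 (shut) to 1 (fully open). A call has 1 to 12 rows; each row is the pose to reach, as a shift and turn from the pose commanded when the call began, along the tool's axes at that moment; what a row does not reach only later rows make up. A row lasts 1/10 s, in which the tool goes at most 50 mm and 8.59 degrees, less where a joint would pass 70% of its speed; a pose out of reach is approached as far as the arm can. A call with a number of a shift or a turn outside -1 to 1 is refused whole. A call with a gripper value outside its range is refused whole. The fingers move at their own pace and stop on an object; "squeeze" is the grip in N (left out, the last holds). Time passes only in rows, so rows that repeat a pose let the fingers close. It gives the time, the measured TCP pose, the force, the opening and the grip force at its end, in the units of the state.
- robot.get_obs(): the state, without advancing time (a new reading comes with each control period).
- robot.camera(name): name is "scene" or "side" or "wrist"; returns a dict with "image" (420x560x3 uint8, red, green, blue), "intrinsics" (3x3 intrinsics, pixels), "extrinsics" (4x4, takes a point from world to camera coordinates). Camera axes: x right, y up, looking along -z (the intrinsics and any distortion apply to the point x, -y, -z); pixel columns grow to the right and rows downward; lengths in m; the calibration is good to about 2 mm. A picture is of the moment at which its call begins. There is no depth.
- robot.hand_in(): hands the job in; it is judged then, once.
The state is a dict: "time": time; "q": joint angles; "joint_velocities": joint speeds; "joint_torque": joint torques, N m; "position": TCP position; "tool_rot": TCP orientation; "ft_force": force on the tool from outside, world axes, zero at the start; "moment": the same for the moment, N m; "grip_width": finger opening in m; "grip_force": force on a finger pad.
Only numpy, scipy, OpenCV 4.12 (cv2) and the standard library are available. Lean on these libraries where they do the work, as an engineer would, in place of code of your own. Each camera call takes 0.05 s, during which the arm holds its last target. There are 200 camera calls.

### The job

Lock the vial carousel with its ball-lock pin: squeeze the pin's thumb button in and keep it in, put the pin's shank into the hole in the carousel's deck, and, pressing lightly, turn the deck counter-clockwise (seen from above) with it until the shank drops into the bush hidden underneath. Still holding the button in, push the pin fully home until its collar is flush on the deck, then release it upright so that the button springs out and the balls lock. Never force it: keep all pressing gentle (10 N is plenty, 40 N damages the carousel), and leave the crucible, the small beaker and the timer where they are.

Things in the scene. Friction and masses are not known exactly. Their poses are not given: they have to be found in the camera images.
- pin_grip (a point): Ball-lock pin (loose, 0.12 kg), upright in its block: middle of its black handle, where to grip; z up along the pin. Handle 20 (x) x 26 (y) x 36 mm high. The steel thumb button sticks 4 mm out of the +y side here: fingers closing along y squeeze it in (30 mm wide, 26 with it in). The other side is plain.
- pin_shoulder (a point): Same pin: centre of its collar's underside (collar 28 mm diameter, 5 mm thick), 27 mm below pin_grip, z up. The 12 mm round shank reaches 34 mm below; its last 1.5 mm taper to a blunt 10.4 mm nose.
- lock_pin: Same pin as a body, origin at pin_shoulder. Two locking balls stick out of the shank along +x and -x, 25.5 to 30 mm below the shoulder, 17 mm across; with the button in they are inside the shank. With the balls out the shank passes neither the deck nor the bush.
- pin_button (a joint): Thumb button (12 mm wide, 16 mm high) travel in m: 0 = out (balls out, locked), 0.004 = fully in (balls drawn in). Its spring takes about 3 N at first and 6.3 N fully in; a grip of 15 to 40 N keeps it in and holds the pin.
- pin_ball_a (a joint): One locking ball in m: 0 = out, 0.003 = drawn inside the shank. Both balls follow the button.
- pin_block: Fixed grey storage block that holds the pin, 50x60x44 mm on a 62x72x5 mm foot; origin under its centre. Its plain bore is 21 mm wide and goes right through, so the pin lifts straight out freely.
- deck_hole (a point): Centre of the hole in the top face of the carousel's deck, z up, about 60 mm above the bench, 52 mm from the turning axis. Hole 14 mm diameter, 1 mm chamfer, through the 8 mm deck. Turns with the deck.
- carousel_base: Fixed base, round white housing 168 mm diameter, origin under its centre. 4 mm under the deck is a flat fixed steel plate: the pin's nose rests on it with the shoulder 22 mm above the deck. In it, 52 mm from the axis, one bush, 14 mm diameter, 12 deep, open below, sharp-edged: hidden, not reported, at a deck angle between 0.30 and 1.10 rad; find it by feel.
- carousel_axis (a point): Point on the carousel's vertical turning axis at the height of the deck's top face, fixed to the base; its -x axis points to deck_hole when the deck is at angle 0.
- deck (a joint): Deck angle in rad about the axis, growing counter-clockwise seen from above; starts between 0 and 0.12, turns from -0.1 to 1.3, stays where left; 2 to 3 N sideways at the hole turns it. Deck: square aluminium plate 172x172x8 mm; opposite the hole two vials 64 mm from the axis stand 42 mm above it, and a low cup; screw head on the axis 26 mm wide, 5 high.
- crucible: Bystander: small white porcelain crucible, 40 mm across, 31 mm high; origin under its centre.
- beaker_25: Bystander: small glass beaker, 38 mm across, 48 mm high; origin under its centre.
- timer: Bystander: bench timer, 58x62x20 mm; origin under its centre.
Mind the look-alikes: they are no part of the job. What is meant by the lock_pin is not red or turquoise, and is the smaller of those in its own colour.

How it is judged:
By the outcome, as a careful person would: the job done as asked, in the order asked, and still so for the second after the job is handed in, with the robot touching nothing.
It also fails if it takes over 61 s, if anything falls off the work surface, if the arm or the gripper's body presses on something with over 40 N, if the wrist force passes 120 N, or if a joint passes its speed limit or range.

## Working session

There is one attempt and no reset: what is moved stays moved. The work goes in short steps, Python scripts to look and compute and a tool call to move; the robot and the scene stay as the last step left them, time stands still between calls to the robot, and variables do not carry over. Pictures are saved under pics/ and viewed, at most 10 in all, crops included, and the job is handed in when it is done.

Besides the shell and the picture viewer there is one more tool, called after "Request:" as a command line: name --argument value ..., lists and objects as JSON in quotes. move_arm: Moves the arm, as the interface text tells. Shifts and turns lie within -1 to 1; 1 stands for 100 mm of shift or 90 degrees of turn. Its arguments: {"type":"object","properties":{"moves":{"type":"string"},"squeeze":{"type":"number"}},"required":["moves"]}

```bash
ls; mkdir -p pics; cat > h.py <<'E'
import numpy as np, cv2
from rig import robot
def snap(n,f):
    c=robot.camera(n); cv2.imwrite(f'pics/{f}.png',c['image'][:,:,::-1]); np.savez(f'pics/{f}.npz',K=c['intrinsics'],E=c['extrinsics']); return c
def load(f):
    d=np.load(f'pics/{f}.npz'); return d['K'],d['E'],cv2.imread(f'pics/{f}.png')
def ray(K,E,u,v):
    d=np.linalg.inv(K)@[u,v,1]; d=np.array([d[0],-d[1],-d[2]]); R=E[:3,:3]; return -R.T@E[:3,3], R.T@d
def onz(K,E,u,v,z):
    o,d=ray(K,E,u,v); return o+d*(z-o[2])/d[2]
def proj(K,E,p):
    c=E[:3,:3]@np.array(p)+E[:3,3]; q=K@[c[0],-c[1],-c[2]]; return q[:2]/q[2]
E
python3 - <<'E'
from h import *
a=snap('scene','s0');b=snap('side','d0');c=snap('wrist','w0')
cv2.imwrite('pics/both.png',np.hstack([cv2.imread('pics/s0.png'),cv2.imread('pics/d0.png')])[:, :]) if 0 else None
for x in (a,b,c): print(x['intrinsics'].round(1).tolist(), (-x['extrinsics'][:3,:3].T@x['extrinsics'][:3,3]).round(3))
print(robot.get_obs())
E
```

```text
pics
[[504.8, 0.0, 284.4], [0.0, 504.8, 210.6], [0.0, 0.0, 1.0]] [ 0.009 -0.619  1.074]
[[525.6, 0.0, 280.2], [0.0, 525.6, 202.6], [0.0, 0.0, 1.0]] [ 0.308 -1.02   0.626]
[[325.3, 0.0, 277.1], [0.0, 325.3, 209.2], [0.0, 0.0, 1.0]] [0.174 0.603 0.384]
{'time': 0.15, 'q': array([ 1.00348224e+00,  5.28252412e-01,  1.43361233e+00, -2.62134770e-07,
        1.18141288e+00, -1.78525917e-01]), 'joint_velocities': array([ 0.00010445, -0.00217278, -0.00387301,  0.00208582, -0.00098966,
        0.00067251]), 'joint_torque': array([ 5.92539927e-04, -4.40434062e+01, -1.76843423e+01,  6.34169765e-02,
        5.52221260e-02, -7.92469109e-05]), 'position': array([0.23660473, 0.57788967, 0.23279517]), 'tool_rot': array([ 1.93171949e-01,  9.81164557e-01, -7.84620618e-04, -3.06834029e-04]), 'ft_force': array([0.73351691, 0.5399763 , 0.98631147]), 'moment': array([-0.04989684,  0.00623434,  0.02395416]), 'grip_force': 0.0, 'grip_width': 0.08685484323221845}
```

View pics/s0.png

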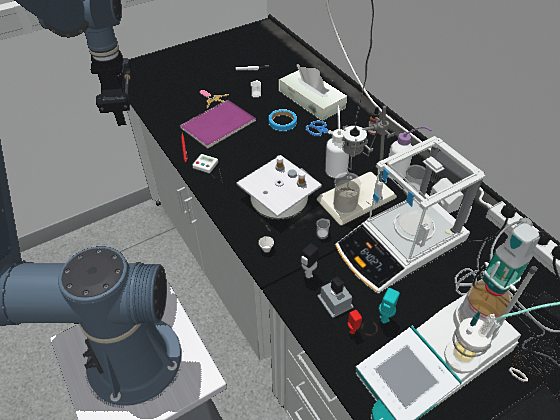

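View pics/d0.png

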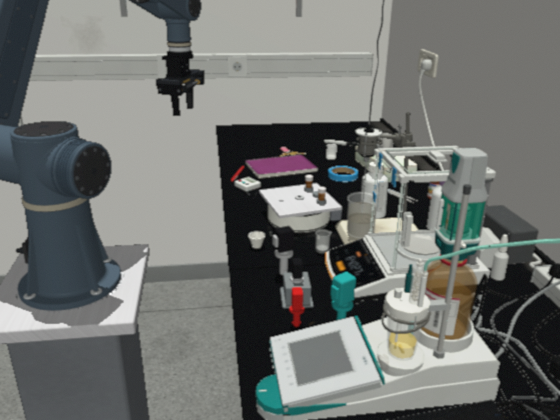

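Candidates for the pin: a black handle in the grey block, scene (338,288); a black standing object, scene (308,262); a red one (355,322); and a turquoise one (390,303). The hole looks to be near (250,185). I'll check these in a close crop.

```bash
python3 - <<'E'
from h import *
s=cv2.imread('pics/s0.png');d=cv2.imread('pics/d0.png')
r=lambda a:cv2.resize(a,(400,400),interpolation=cv2.INTER_CUBIC)
z=np.hstack([r(s[230:350,290:410]),r(d[220:340,250:370])])
z2=cv2.resize(s[145:225,230:340],(400,200*400//275//1),interpolation=cv2.INTER_CUBIC)[:200]
cv2.imwrite('pics/crop0.png',z)
cv2.imwrite('pics/crop1.png',np.vstack([cv2.resize(s[140:230,225:345],(720,540),interpolation=cv2.INTER_CUBIC)]))
E
```

```text
(no output)
```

View pics/crop0.png

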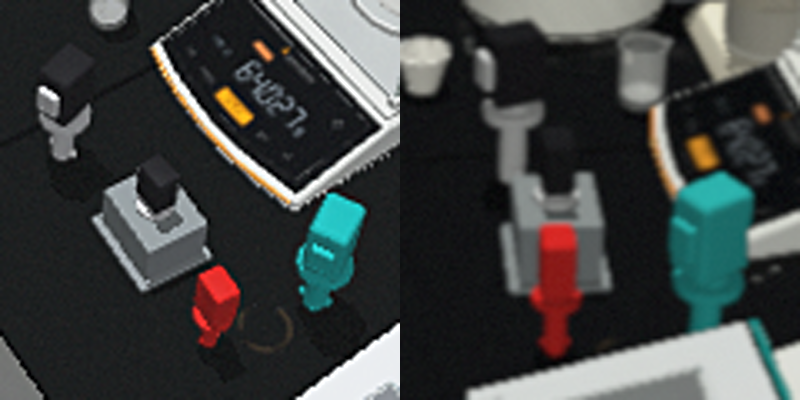

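View pics/crop1.png

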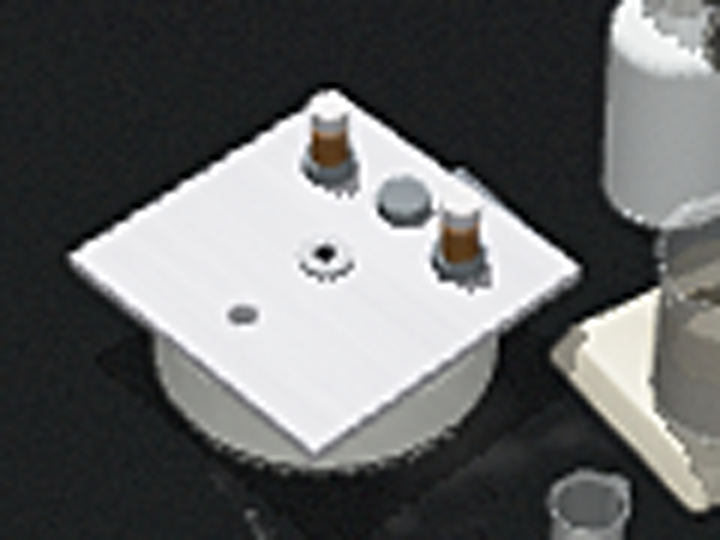

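The crops settle it. The small black handle in the grey block, scene (337,283), is the pin. The bigger black one at (308,258) is a decoy, and so are the red and turquoise ones. The hole is at scene (265.5,192.5) and the axis screw at (279,183).

```bash
python3 - <<'E'
from h import *
from scipy.spatial.transform import Rotation as R
K,E,s=load('s0');k,e,d=load('d0')
def tri(p,q):
    o1,d1=ray(K,E,*p);o2,d2=ray(k,e,*q)
    t=np.linalg.lstsq(np.stack([d1,-d2],1),o2-o1,rcond=None)[0]; a=o1+t[0]*d1;b=o2+t[1]*d2
    return (a+b)/2,np.linalg.norm(a-b)
print('pin collar-ish handle top', tri((290+158*.3,230+165*.3),(250+(560-400)*.3,220+133*.3)))
print('pin at z.075',onz(K,E,290+157*.3,230+183*.3,.075))
print('hole',onz(K,E,265.5,192.5,.06),'axis',onz(K,E,279.3,183,.063))
for p in [(330,90),(580,268),(318,455),(68,258)]: print('corner',onz(K,E,225+p[0]/6,140+p[1]/6,.06))
for n,p in dict(cruc=(266,244),beaker=(323,229),timer=(205,162),bigblack=(308,262),red=(355,322),turq=(390,303)).items(): print(n,onz(K,E,*p,.025).round(3))
W=np.load('pics/w0.npz')['E']; o=robot.get_obs(); T=np.eye(4);T[:3,:3]=R.from_quat(o['tool_rot']).as_matrix();T[:3,3]=o['position']
print('cam in tool',(np.linalg.inv(T)@np.linalg.inv(W)).round(3).tolist()); print(T.round(3).tolist())
E
```

```text
pin collar-ish handle top (array([ 0.47654459, -0.11424363,  0.08693577]), np.float64(0.0003476008844612451))
pin at z.075 [ 0.47273857 -0.12007034  0.075     ]
hole [0.49214903 0.24333394 0.06      ] axis [0.54325064 0.25236868 0.063     ]
corner [0.60969616 0.35557616 0.06      ]
corner [0.6434547  0.18535577 0.06      ]
corner [0.47591725 0.15040623 0.06      ]
corner [0.44097278 0.31989384 0.06      ]
cruc [0.413 0.109 0.025]
beaker [0.571 0.071 0.025]
timer [0.418 0.484 0.025]
bigblack [0.474 0.001 0.025]
red [ 0.47  -0.201  0.025]
turq [ 0.573 -0.205  0.025]
cam in tool [[-0.0, 0.967, 0.256, 0.068], [1.0, 0.0, 0.001, -0.001], [0.001, 0.256, -0.967, -0.151], [0.0, 0.0, 0.0, 1.0]]
[[-0.925, 0.379, -0.001, 0.237], [0.379, 0.925, -0.001, 0.578], [0.0, -0.002, -1.0, 0.233], [0.0, 0.0, 0.0, 1.0]]
```

Request:
move_arm --moves "-0.32 -0.37 0 0 0 0 1; -0.64 -0.74 0 0 0 0 1; -0.81 -0.93 0 0 0 0 1"

```text
time: 0.45
position: [0.2763, 0.4582, 0.2329]
tool_rot: [0.193, 0.981, -0.002, -0.001]
ft_force: [0.4, -0.1, -0.3]
grip_width: 0.0868
grip_force: 0.0
```

Request:
move_arm --moves "-0.32 -0.37 0 0 0 0 1; -0.64 -0.74 0 0 0 0 1; -0.81 -0.93 0 0 0 0 1"

```text
time: 0.75
position: [0.3161, 0.3417, 0.2333]
tool_rot: [0.194, 0.981, -0.001, -0.0]
ft_force: [-0.5, -0.4, 0.4]
grip_width: 0.087
grip_force: 0.0
```

Request:
move_arm --moves "-0.32 -0.37 0 0 0 0 1; -0.64 -0.74 0 0 0 0 1; -0.81 -0.93 0 0 0 0 1"

```text
time: 1.05
position: [0.3563, 0.2253, 0.2335]
tool_rot: [0.194, 0.981, -0.001, -0.0]
ft_force: [2.3, 0.1, 0.5]
grip_width: 0.087
grip_force: 0.0
```

Request:
move_arm --moves "-0.32 -0.37 0 0 0 0 1; -0.64 -0.74 0 0 0 0 1; -0.81 -0.93 0 0 0 0 1"

```text
time: 1.35
position: [0.3967, 0.1085, 0.2337]
tool_rot: [0.194, 0.981, -0.0, 0.001]
ft_force: [0.2, -0.4, -0.4]
grip_width: 0.0869
grip_force: 0.0
```

Request:
move_arm --moves "-0.32 -0.37 0 0 0 0 1; -0.64 -0.74 0 0 0 0 1; -0.81 -0.93 0 0 0 0 1"

```text
time: 1.65
position: [0.4369, -0.0088, 0.2338]
tool_rot: [0.194, 0.981, -0.0, 0.001]
ft_force: [-0.3, 0.2, -0.5]
grip_width: 0.0874
grip_force: 0.0
```

Request:
move_arm --moves "-0.32 -0.37 0 0 0 0 1; -0.64 -0.74 0 0 0 0 1; -0.79 -0.93 0 0 0 0 1; -0.79 -0.93 0.2 0 0 0 1; -0.79 -0.93 0.2 0 0 0 1; -0.79 -0.93 0.2 0 0 0 1"

```text
time: 2.25
position: [0.4725, -0.121, 0.2132]
tool_rot: [0.193, 0.981, 0.0, -0.001]
ft_force: [0.4, 1.2, -0.3]
grip_width: 0.0871
grip_force: 0.0
```

```bash
python3 - <<'E'
from h import *
o=robot.get_obs(); print(o['time'],o['position'],o['tool_rot'],o['q'].round(2))
snap('wrist','w1')
E
```

```text
2.25 [ 0.47247691 -0.12098046  0.21318984] [ 1.93173942e-01  9.81163854e-01  3.71671606e-04 -1.08666718e-03] [-0.48  0.37  1.79  0.    0.98 -1.66]
```

View pics/w1.png

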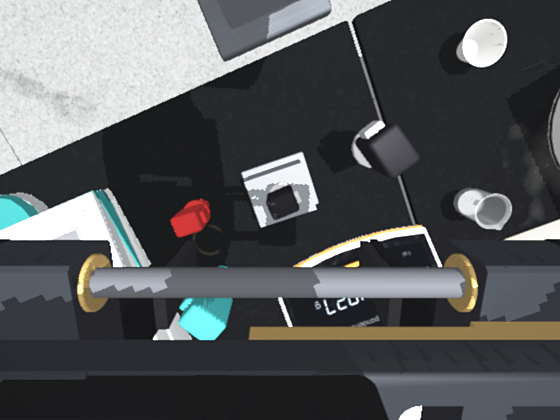

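The wrist view shows the pin in its block at (283,203) and the gripper bar across rows 240-340. The red decoy is at (190,218), the big black one at (385,150). I'll take a close crop to get the yaw.

```bash
python3 - <<'E'
from h import *
K,E,w=load('w1')
c=w[140:240,230:335]; c=cv2.resize(c,None,fx=5.5,fy=5.5,interpolation=cv2.INTER_CUBIC)
c=np.clip(c.astype(float)*1.6+15,0,255).astype(np.uint8)
cv2.imwrite('pics/crop2.png',c)
print(proj(K,E,[.472,-.12,.09]))
E
```

```text
[279.14113645 203.21813218]
```

View pics/crop2.png

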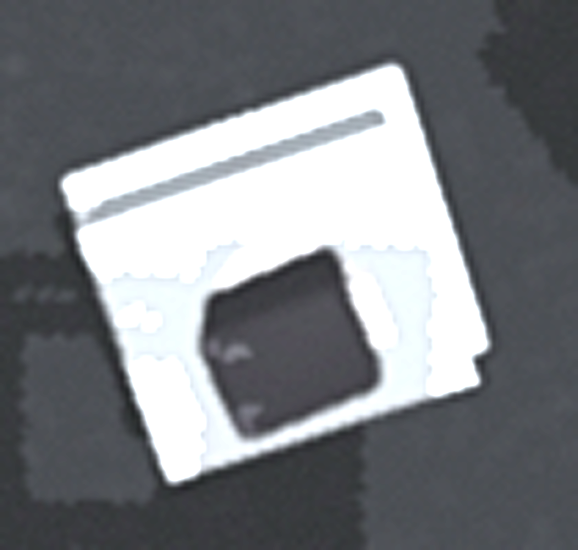

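```bash
python3 - <<'E'
from h import *
K,E,w=load('w1')
g=cv2.cvtColor(w,cv2.COLOR_BGR2GRAY)
print(g[182:224,264:306:1][::2,::2])
m=(g[180:225,262:306]<90).astype(np.uint8)
n,l,st,c=cv2.connectedComponentsWithStats(m)
i=l[23,21]; ys,xs=np.where(l==i); print(st[i])
for z in (.092,.06):
  P=np.array([onz(K,E,x+262,y+180,z)[:2] for x,y in zip(xs,ys)],np.float32)*1000
  print(z,cv2.minAreaRect(P))
for nm,f in (('s0',(320,262,356,300)),):
  pass
# block white
wh=(g[140:240,230:335]>120).astype(np.uint8); n,l,st,c=cv2.connectedComponentsWithStats(wh); i=1+np.argmax(st[1:,4]); ys,xs=np.where(l==i)
P=np.array([onz(K,E,x+230,y+140,.04)[:2] for x,y in zip(xs,ys)],np.float32)*1000; print('block',cv2.minAreaRect(P),st[i])
E
```

```text
[[243 244 245 248 234 249 244 213 238 238 234 240 241 251 235 248 248 247
  247 247 247]
 [243 243 213 152 138 156 181 215 255 224 255 255 143 146 146 215 150 194
  157 196 220]
 [245 233 143 146 162 211 212 212 212 188 109  50  23  43 140 147 148 147
  148 146 146]
 [237 150 147 150 209 214 207 190  99  28  22  27  30  23 119 154 149 148
  149 149 149]
 [214 144 147 204 208 162  52  29  24  30  30  31  29  28  64 154 166 144
  148 148 149]
 [146 150 142 111  54  21  27  28  29  30  31  31  35  36  48 195 216 167
  147 148 149]
 [150 140  36  23  28  28  31  30  31  33  36  39  42  42  32 166 225 194
  145 149 148]
 [150 130  24  30  29  28  31  33  38  39  42  44  42  43  36  80 223 208
  153 148 148]
 [151 120  23  28  32  34  39  40  42  43  43  42  42  43  41  31 162 215
  189 145 149]
 [151  94  30  37  37  40  41  41  40  41  43  41  42  42  41  34  85 217
  211 145 149]
 [151  77  57  40  53  50  41  41  41  41  43  42  41  41  41  38  44 199
  177 147 148]
 [151  97  50  55  71  67  41  41  41  41  41  41  40  40  39  41  31  90
  149 149 149]
 [146 141  37  37  39  38  41  4
[... 449 characters left out ...]
2  47  74 131 153 154 137 115  69  39
   36  38  40]
 [243 153 146 149 129  48  47  60 104 155 154 139 115  67  27  22  37  41
   41  40  41]
 [243 179 146 148 149 130 131 154 141 116  69  27  22  25  28  28  36  41
   40  40  41]
 [238 152 147 150 152 137 116  54  27  22  28  27  28  29  26  28  42  40
   41  41  41]]
[  4   5  33  35 768]
0.092 ((471.64495849609375, -117.70353698730469), (24.19371223449707, 25.317745208740234), 0.43339136242866516)
0.06 ((478.9152526855469, -120.22579956054688), (27.033065795898438, 28.289043426513672), 0.43344438076019287)
block ((471.3070068359375, -117.86186218261719), (65.53018951416016, 61.52085876464844), 86.27547454833984) [  11   12   78   76 2795]
```

Request:
move_arm --moves "0 0.03 0.3 0 0 -0.09 0.6; 0 0.03 0.6 0 0 -0.18 0.6; 0 0.03 0.9 0 0 -0.248 0.6; 0 0.03 0.9 0 0 -0.248 0.6; 0 0.03 0.9 0 0 -0.248 0.6; 0 0.03 0.9 0 0 -0.248 0.6"

```text
time: 2.9
position: [0.4755, -0.1189, 0.1252]
tool_rot: [0.0, 1.0, -0.001, 0.001]
ft_force: [0.8, 0.2, -0.2]
grip_width: 0.0538
grip_force: 0.0
```

```bash
python3 - <<'E'
from h import *
o=robot.get_obs(); print(o['time'],o['position'],o['tool_rot'],o['grip_width'],o['ft_force'])
s=snap('scene','s2');d=snap('side','d2');
s=cv2.imread('pics/s2.png');d=cv2.imread('pics/d2.png')
r=lambda a:cv2.resize(a,(400,400),interpolation=cv2.INTER_CUBIC)
cv2.imwrite('pics/crop3.png',np.hstack([r(s[230:330,285:385]),r(d[210:310,245:345])]))
E
```

```text
2.9 [ 0.47553901 -0.11892225  0.12518993] [ 7.68553553e-05  9.99998671e-01 -7.26874144e-04  1.45721944e-03] 0.053805600655072915 [ 0.82094856  0.20751041 -0.1836459 ]
```

View pics/crop3.png

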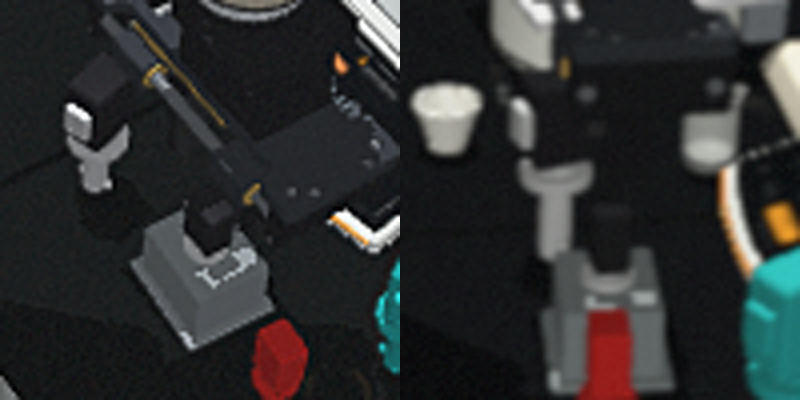

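The crop shows the pin between the finger lines, at scene crop (212,225). The big black decoy stands close to the gripper body, so I'll check its clearance first.

```bash
python3 - <<'E'
from h import *
K,E,s=load('s0');k,e,d=load('d0')
def tri(p,q):
    o1,d1=ray(K,E,*p);o2,d2=ray(k,e,*q)
    t=np.linalg.lstsq(np.stack([d1,-d2],1),o2-o1,rcond=None)[0]; a=o1+t[0]*d1;b=o2+t[1]*d2
    return ((a+b)/2).round(4),np.linalg.norm(a-b).round(4)
print('big top',tri((290+72*.3,230+58*.3),(250+117*.3,220+32*.3)))
print('big foot',onz(K,E,290+66*.3,230+155*.3,0))
print('red top',tri((290+218*.3,230+280*.3),(250+157*.3,220+232*.3)))
print('small collar',tri((290+155*.3,230+205*.3),(250+155*.3,220+197*.3)))
E
```

```text
big top (array([ 0.4661, -0.0174,  0.1083]), np.float64(0.0051))
big foot [ 0.46335198 -0.02461579  0.        ]
red top (array([ 0.4595, -0.2067,  0.0783]), np.float64(0.0008))
small collar (array([ 0.4737, -0.1199,  0.0454]), np.float64(0.0007))
```

Request:
move_arm --moves "0.02 0 0.2 0 0 0 0.6; 0.02 0 0.4 0 0 0 0.6; 0.02 0 0.56 0 0 0 0.6; 0.02 0 0.56 0 0 0 0.6; 0.02 0 0.56 0 0 0 0.6" --squeeze 25

```text
time: 3.5
position: [0.4729, -0.119, 0.0683]
tool_rot: [-0.0, 1.0, -0.0, 0.001]
ft_force: [0.5, 0.6, 1.2]
grip_width: 0.052
grip_force: 0.0
```

Request:
move_arm --moves "0 0 0 0 0 0 0.4; 0 0 0 0 0 0 0.35; 0 0 0 0 0 0 0.3; 0 0 0 0 0 0 0.2; 0 0 0 0 0 0 0.1; 0 0 0 0 0 0 0.1; 0 0 0 0 0 0 0.1; 0 0 0 0 0 0 0.1" --squeeze 25

```text
time: 4.3
position: [0.4728, -0.1191, 0.0681]
tool_rot: [-0.0, 1.0, -0.0, 0.001]
ft_force: [-0.6, -0.9, 5.9]
grip_width: 0.0253
grip_force: 25.0
```

Request:
move_arm --moves "0 0 -0.1 0 0 0 0; 0 0 -0.2 0 0 0 0; 0 0 -0.4 0 0 0 0; 0 0 -0.65 0 0 0 0; 0 0 -0.95 0 0 0 0; 0 0 -0.95 0 0 0 0; 0 0 -0.95 0 0 0 0"

```text
time: 5.0
position: [0.4725, -0.1187, 0.1634]
tool_rot: [-0.0, 1.0, -0.0, 0.001]
ft_force: [0.4, -0.3, -0.6]
grip_width: 0.0252
grip_force: 25.0
```

```bash
python3 - <<'E'
from h import *
o=robot.get_obs(); print(o['time'],o['position'],o['tool_rot'],o['grip_width'],o['ft_force'],o['moment'],o['q'].round(2))
s=snap('scene','s3');d=snap('side','d3');
s=cv2.imread('pics/s3.png');d=cv2.imread('pics/d3.png')
k=np.load('pics/s3.npz');p=proj(k['K'],k['E'],o['position']).astype(int);k=np.load('pics/d3.npz');q=proj(k['K'],k['E'],o['position']).astype(int);print(p,q)
r=lambda a:cv2.resize(a,(400,400),interpolation=cv2.INTER_CUBIC)
cv2.imwrite('pics/crop4.png',np.hstack([r(s[p[1]-30:p[1]+50,p[0]-40:p[0]+40]),r(d[q[1]-30:q[1]+50,q[0]-40:q[0]+40])]))
E
```

```text
5.0 [ 0.47249401 -0.11870707  0.16336967] [-3.97331260e-04  9.99999546e-01 -3.79915442e-04  7.78798897e-04] 0.025204450224113613 [ 0.38507911 -0.28726738 -0.6193041 ] [ 0.04069146 -0.01451583 -0.01344338] [-0.48  0.45  1.85  0.    0.84 -2.05]
[339 262] [297 227]
```

View pics/crop4.png

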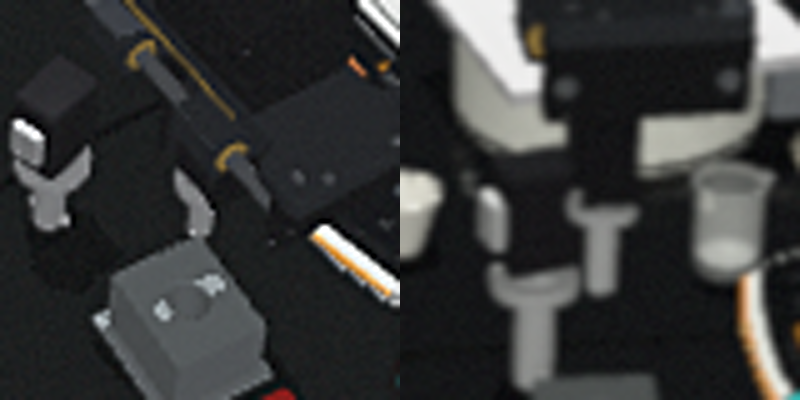

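The crop shows the pin held, with the shank bare and the balls in, side crop (600,260); the block is empty. Next is the carry to the carousel, above the decoys.

Request:
move_arm --moves "0 0 -0.27 0 0 0 0; -0.07 0.45 -0.27 0 0 0 0; -0.07 0.9 -0.27 0 0 0 0"

```text
time: 5.4
position: [0.4803, -0.029, 0.1891]
tool_rot: [0.002, 1.0, 0.0, 0.0]
ft_force: [0.9, -0.0, -1.6]
grip_width: 0.026
grip_force: 25.0
```

Request:
move_arm --moves "-0.03 0.45 0 0 0 0 0; -0.07 0.9 0 0 0 0 0"

```text
time: 5.6
position: [0.485, 0.0629, 0.1882]
tool_rot: [0.0, 1.0, 0.0, -0.002]
ft_force: [0.7, -0.3, -1.8]
grip_width: 0.0257
grip_force: 25.0
```

Request:
move_arm --moves "-0.03 0.45 0 0 0 0 0; -0.07 0.9 0 0 0 0 0"

```text
time: 5.8
position: [0.4919, 0.153, 0.188]
tool_rot: [-0.0, 1.0, -0.0, -0.002]
ft_force: [0.5, -0.6, 0.3]
grip_width: 0.0256
grip_force: 25.0
```

Request:
move_arm --moves "-0.03 0.45 0 0 0 0 0; -0.07 0.9 0 0 0 0 0; -0.07 0.9 0.3 0 0 0 0; -0.07 0.9 0.3 0 0 0 0; -0.07 0.9 0.3 0 0 0 0"

```text
time: 6.3
position: [0.4985, 0.2407, 0.158]
tool_rot: [-0.0, 1.0, -0.001, -0.003]
ft_force: [0.7, -0.0, -0.7]
grip_width: 0.0259
grip_force: 25.0
```

```bash
python3 - <<'E'
from h import *
o=robot.get_obs(); print(o['time'],o['position'],o['tool_rot'],o['grip_width'],o['ft_force'])
snap('wrist','w4');snap('scene','s4');snap('side','d4')
k,e,d=load('d3')
for u,v in ((297.6,241.6),(297,255.4)):
    c,r=ray(k,e,u,v); print('pin', c+r*(-.1187-c[1])/r[1])
w=cv2.imread('pics/w4.png')[60:300,140:420]
s=cv2.imread('pics/s4.png')[130:230,225:345]
cv2.imwrite('pics/crop5.png',np.hstack([cv2.resize(w,(420,360),interpolation=cv2.INTER_CUBIC),cv2.resize(s,(380,360),interpolation=cv2.INTER_CUBIC)]))
E
```

```text
6.3 [0.49851049 0.24067559 0.15795316] [-4.05630679e-04  9.99996460e-01 -7.67323802e-04 -2.51519698e-03] 0.025861134943465862 [ 0.69326    -0.01685712 -0.69757225]
pin [ 0.4736549  -0.1187      0.13129445]
pin [ 0.47326059 -0.1187      0.10002426]
```

View pics/crop5.png

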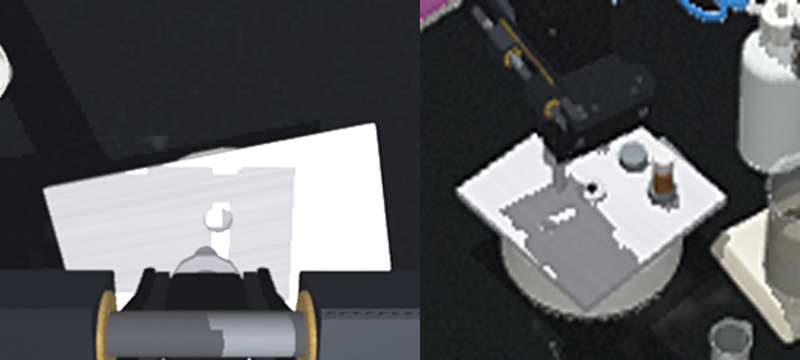

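The crop shows the hole at wrist (285,205). The nose sits above the collar near wrist (277,227), and the pin hangs over the deck beside the screw.

```bash
python3 - <<'E'
from h import *
K,E,w=load('w4')
print('hole',onz(K,E,285.3,205.3,.06)); print('nose',onz(K,E,276.7,226.5,.099))
g=cv2.cvtColor(w,cv2.COLOR_BGR2GRAY); print(g[194:217,272:298:1][::1,::1])
C=lambda u,v:onz(K,E,140+u/1.5,60+v/1.5,.06)
print(C(45,187),C(375,124))
E
```

```text
hole [0.49246985 0.24529199 0.06      ]
nose [0.49767617 0.23863147 0.099     ]
[[221 221 221 221 221 221 222 221 222 221 222 226 226 226 227 227 228 228
  228 228 227 224 225 225 226 226]
 [221 221 222 222 223 223 223 223 223 225 248 255 255 255 255 255 255 255
  255 255 255 227 224 225 226 225]
 [223 222 223 223 224 225 225 224 223 230 255 255 255 255 255 255 255 255
  255 255 255 236 223 226 226 227]
 [224 225 225 225 225 226 226 224 221 229 255 255 255 255 255 255 255 255
  255 255 255 238 225 227 228 228]
 [226 226 225 226 226 226 225 221 215 235 255 255 255 254 255 255 253 255
  255 255 255 238 227 228 228 228]
 [226 226 225 225 225 225 221 223 237 255 255 255 255 255 255 255 217 237
  255 255 255 234 227 228 228 228]
 [226 225 226 227 226 222 223 247 255 255 255 255 255 255 255 255 205 195
  220 244 245 223 228 229 228 228]
 [226 226 227 227 225 220 244 255 255 255 255 255 255 255 255 255 210 193
  200 204 201 207 225 228 227 226]
 [227 227 228 227 219 230 255 255 255 255 255 255 255 255 255 255 214 199
  202 202 200 201 213 224 225 225]
 [227 228 229 224 214 245 255 255 255 2
[... 857 characters left out ...]
1 177 181 210 222 221 222 219 217 215 207 196 191
  181 165 167 194 213 222 223 223]
 [226 226 226 226 225 219 193 162 167 181 183 186 187 187 188 187 181 165
  160 173 192 210 221 223 223 223]
 [226 226 226 225 225 223 211 194 182 175 167 163 165 170 168 161 156 171
  214 244 243 223 225 226 226 225]
 [224 223 223 223 222 222 220 215 206 221 236 212 179 176 184 195 215 243
  255 255 255 232 225 226 226 226]
 [222 221 222 221 222 223 223 221 222 254 255 255 251 250 252 255 255 255
  255 255 255 236 223 224 225 225]
 [222 222 222 223 223 224 225 224 228 255 255 255 255 255 255 255 255 255
  255 255 255 235 222 225 225 225]]
[0.47601325 0.15546779 0.06      ] [0.44387707 0.32373306 0.06      ]
```

```bash
python3 - <<'E'
from h import *
K,E,w=load('w4')
g=cv2.cvtColor(w,cv2.COLOR_BGR2GRAY); np.set_printoptions(linewidth=250); print(g[222:244:1,258:298])
k,e,s=load('s4'); print(proj(k,e,[.4985,.2407,.099]),proj(k,e,[.4925,.2433,.06])); g=cv2.cvtColor(s,cv2.COLOR_BGR2GRAY); print(g[168:196,256:282])
E
```

```text
[[225 225 225 225 225 225 225 225 225 225 225 225 225 225 226 226 227 227 227 228 228 225 231 255 255 255 255 255 255 255 255 255 255 255 255 235 222 223 224 225]
 [225 225 225 225 224 225 225 225 225 225 225 225 225 226 226 228 227 224 219 216 217 221 231 255 255 255 255 255 255 255 255 255 255 255 255 231 224 225 226 226]
 [225 225 225 225 225 225 225 225 225 226 225 226 227 228 227 218 206 189 170 159 166 180 208 255 255 255 255 255 255 255 255 255 255 255 241 223 224 225 225 225]
 [224 225 225 225 225 226 225 226 225 226 226 227 228 226 202 166 146 142 142 140 140 140 144 215 255 255 255 255 255 255 255 255 255 255 233 221 223 224 224 224]
 [225 225 225 225 225 226 225 225 225 225 225 227 224 195 154 140 141 142 144 143 142 140 137 139 191 255 255 255 255 255 255 255 255 255 234 222 225 225 225 226]
 [224 225 224 224 224 224 224 224 224 225 226 224 193 151 134 137 138 139 139 138 136 137 136 131 128 181 255 255 255 255 255 255 255 255 235 223 225 225 224 223]
 [223 223 223 223 224 224 224 225 226 227 230 209 151 131 128 131 131 131 131 131 130 130 130 127 122 128 212 255 255 255 
[... 4839 characters left out ...]
 141 251 245 247 251 255 129 140 139 140 138 139 135 131]
 [139 137 137 139 142 141 140 141 144 163 246 251 252 254 253 251 140 148 132 139 142 141 140 137 137 135]
 [139 139 138 138 138 140 141 134 128 136 145 191 245 144 147 148 129 134 136 139 140 141 141 140 139 138]
 [131 137 137 137 137 139 154 133 126 128 126 121 143 132 134 136 137 139 138 136 140 140 142 141 141 138]
 [122 124 130 138 138 136 145 197 119 122 119 119 136 136 138 139 140 139 139 140 137 136 139 141 140 139]
 [245 246 121 132 137 138 137 143 132 139 166 139 140 139 138 139 139 140 140 138 138 137 137 137 140 141]
 [240 247 251 129 135 138 140 138 138 139 143 140 140 139 139 139 138 140 140 140 139 141 138 137 138 140]]
```

Request:
move_arm --moves "0.08 0.043 0.1 0 0 0 0; 0.08 0.043 0.25 0 0 0 0; 0.08 0.043 0.34 0 0 0 0; 0.08 0.043 0.34 0 0 0 0; 0.08 0.043 0.34 0 0 0 0"

```text
time: 6.95
position: [0.4927, 0.2453, 0.126]
tool_rot: [0.0, 1.0, 0.0, 0.0]
ft_force: [0.2, -0.0, -0.8]
grip_width: 0.0259
grip_force: 25.0
```

```bash
python3 - <<'E'
from h import *
np.set_printoptions(linewidth=250)
o=robot.get_obs(); print(o['time'],o['position'],o['tool_rot'],o['ft_force'])
for n in ('wrist','scene','side'): snap(n,n[0:2]+'5')
w=[cv2.resize(cv2.imread('pics/'+f)[a:a+80,b:b+90],(400,355),interpolation=cv2.INTER_CUBIC) for f,a,b in (('wr5.png',175,235),('sc5.png',150,230))]
d=cv2.resize(cv2.imread('pics/si5.png')[170:214,255:345],(800,240),interpolation=cv2.INTER_CUBIC)
cv2.imwrite('pics/crop6.png',np.vstack([np.hstack(w),d]))
E
```

```text
6.95 [0.4926953  0.24525738 0.12602829] [5.00789833e-05 9.99999922e-01 8.87044148e-05 3.81516878e-04] [ 0.20094528 -0.0303761  -0.81227259]
```

View pics/crop6.png

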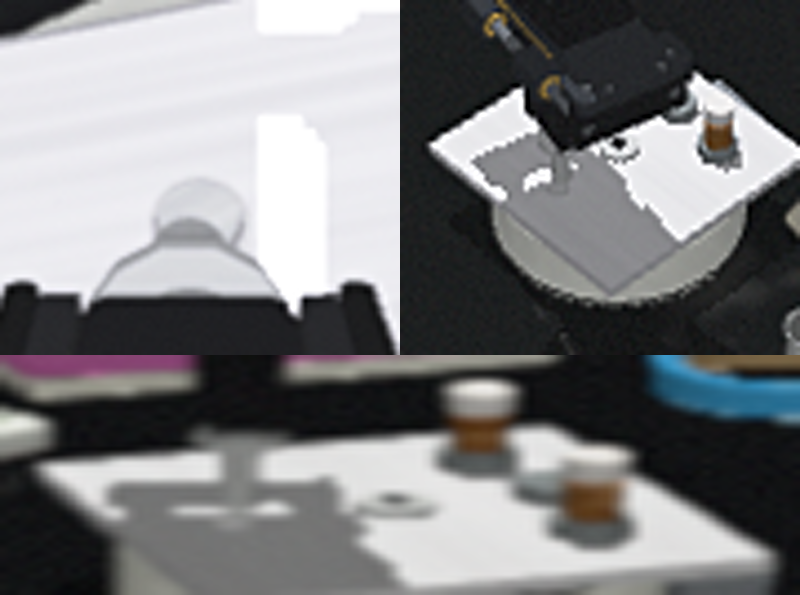

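The crop shows the nose at wrist crop (188,218), with the hole ellipse at cols 152-245 and its top at row 178. So the hole lies slightly toward +y and -x of the nose.

```bash
python3 - <<'E'
from h import *
K,E,w=load('wr5')
h=onz(K,E,279.7-.4,215.1-.4,.06)
for nz in (.066,.068):
  n=onz(K,E,277.3-.4,224.1-.4,nz); print('hole',h+[.008,0,0],'nose',n+[.0052,0,0],'go',h+[.0028,0,0]-n)
E
```

```text
hole [0.49388488 0.24509819 0.06      ] nose [0.49574393 0.24343573 0.066     ] go [-0.00185905  0.00166245 -0.006     ]
hole [0.49388488 0.24509819 0.06      ] nose [0.49511683 0.2434386  0.068     ] go [-0.00123195  0.00165959 -0.008     ]
```

Request:
move_arm --moves "0.015 0.016 0 0 0 0 0; 0.015 0.016 0.03 0 0 0 0; 0.015 0.016 0.05 0 0 0 0; 0.015 0.016 0.05 0 0 0 0"

```text
time: 7.5
position: [0.4903, 0.2472, 0.1202]
tool_rot: [-0.0, 1.0, -0.0, -0.0]
ft_force: [-0.4, -0.1, -1.1]
grip_width: 0.0261
grip_force: 25.0
```

Request:
move_arm --moves "0 0 0.01 0 0 0 0; 0 0 0.02 0 0 0 0; 0 0 0.03 0 0 0 0; 0 0 0.03 0 0 0 0"

```text
time: 7.9
position: [0.4905, 0.2472, 0.1174]
tool_rot: [-0.0, 1.0, -0.0, -0.0]
ft_force: [-0.4, 0.4, -0.8]
grip_width: 0.0256
grip_force: 25.0
```

Request:
move_arm --moves "0 0 0.01 0 0 0 0; 0 0 0.02 0 0 0 0; 0 0 0.02 0 0 0 0"

```text
time: 8.2
position: [0.4905, 0.2472, 0.1154]
tool_rot: [-0.0, 1.0, -0.0, -0.0]
ft_force: [0.8, -0.1, -1.2]
grip_width: 0.0255
grip_force: 25.0
```

Request:
move_arm --moves "0 0 0.01 0 0 0 0; 0 0 0.02 0 0 0 0; 0 0 0.02 0 0 0 0"

```text
time: 8.5
position: [0.4905, 0.2472, 0.1134]
tool_rot: [-0.0, 1.0, -0.0, -0.0]
ft_force: [-0.1, 0.2, -1.5]
grip_width: 0.0259
grip_force: 25.0
```

Request:
move_arm --moves "0 0 0.01 0 0 0 0; 0 0 0.02 0 0 0 0; 0 0 0.02 0 0 0 0"

```text
time: 8.8
position: [0.4905, 0.2472, 0.1114]
tool_rot: [-0.0, 1.0, -0.0, -0.0]
ft_force: [0.7, -0.4, -1.4]
grip_width: 0.0262
grip_force: 25.0
```

Request:
move_arm --moves "0 0 0.01 0 0 0 0; 0 0 0.02 0 0 0 0; 0 0 0.02 0 0 0 0"

```text
time: 9.1
position: [0.4905, 0.2472, 0.1094]
tool_rot: [-0.0, 1.0, -0.0, -0.0]
ft_force: [0.4, 0.2, -1.1]
grip_width: 0.0258
grip_force: 25.0
```

Request:
move_arm --moves "0 0 0.01 0 0 0 0; 0 0 0.015 0 0 0 0; 0 0 0.015 0 0 0 0"

```text
time: 9.4
position: [0.4905, 0.2472, 0.108]
tool_rot: [-0.0, 1.0, -0.0, -0.0]
ft_force: [0.5, 0.2, -1.4]
grip_width: 0.0257
grip_force: 25.0
```

Request:
move_arm --moves "0 0 0.01 0 0 0 0; 0 0 0.01 0 0 0 0"

```text
time: 9.6
position: [0.4905, 0.2472, 0.1069]
tool_rot: [-0.0, 1.0, -0.0, -0.0]
ft_force: [-0.1, -0.3, -0.8]
grip_width: 0.0259
grip_force: 25.0
```

Request:
move_arm --moves "0 0 0.01 0 0 0 0; 0 0 0.01 0 0 0 0"

```text
time: 9.8
position: [0.4907, 0.2472, 0.1061]
tool_rot: [-0.0, 1.0, 0.0, 0.0]
ft_force: [-0.9, 0.7, -1.0]
grip_width: 0.0262
grip_force: 25.0
```

Request:
move_arm --moves "0 0 0.005 0 0 0 0; 0 0 0.005 0 0 0 0"

```text
time: 10.0
position: [0.4907, 0.2473, 0.1061]
tool_rot: [-0.0, 1.0, 0.0, 0.0]
ft_force: [-1.6, 0.0, 4.8]
grip_width: 0.0258
grip_force: 25.0
```

Request:
move_arm --moves "0 0 0.005 0 0 0 0; 0 0 0.005 0 0 0 0"

```text
time: 10.2
position: [0.4908, 0.2473, 0.106]
tool_rot: [-0.0, 1.0, 0.0, 0.0]
ft_force: [-1.1, -1.0, 7.5]
grip_width: 0.0257
grip_force: 25.0
```

Request:
move_arm --moves "0 0 0.005 0 0 0 0; 0 0 0.005 0 0 0 0"

```text
time: 10.4
position: [0.4908, 0.2473, 0.106]
tool_rot: [-0.0, 1.0, 0.0, 0.0]
ft_force: [-2.0, -0.4, 10.7]
grip_width: 0.0258
grip_force: 25.0
```

```bash
python3 - <<'E'
import numpy as np
A=np.array([.5415,.256]);p0=np.array([.4908,.2473]);r=p0-A;R=np.hypot(*r);f0=np.arctan2(r[1],r[0])
print(R)
prev=0
for k in range(0,44):
    f=f0+k*1.5e-3/.052; p=A+R*np.array([np.cos(f),np.sin(f)]); d=p-p0
    print(k,round(k*1.5/52,3),'tool100mm',round(-d[0]*10,3),round(d[1]*10,3))
E
```

```text
0.05144103420422257
0 0.0 tool100mm -0.0 0.0
1 0.029 tool100mm -0.003 -0.015
2 0.058 tool100mm -0.006 -0.029
3 0.087 tool100mm -0.009 -0.043
4 0.115 tool100mm -0.013 -0.058
5 0.144 tool100mm -0.018 -0.072
6 0.173 tool100mm -0.023 -0.086
7 0.202 tool100mm -0.028 -0.1
8 0.231 tool100mm -0.033 -0.114
9 0.26 tool100mm -0.039 -0.127
10 0.288 tool100mm -0.046 -0.141
11 0.317 tool100mm -0.052 -0.154
12 0.346 tool100mm -0.06 -0.167
13 0.375 tool100mm -0.067 -0.18
14 0.404 tool100mm -0.075 -0.192
15 0.433 tool100mm -0.083 -0.205
16 0.462 tool100mm -0.092 -0.217
17 0.49 tool100mm -0.101 -0.229
18 0.519 tool100mm -0.11 -0.24
19 0.548 tool100mm -0.12 -0.251
20 0.577 tool100mm -0.13 -0.262
21 0.606 tool100mm -0.14 -0.273
22 0.635 tool100mm -0.15 -0.284
23 0.663 tool100mm -0.161 -0.294
24 0.692 tool100mm -0.172 -0.304
25 0.721 tool100mm -0.184 -0.313
26 0.75 tool100mm -0.195 -0.322
27 0.779 tool100mm -0.207 -0.331
28 0.808 tool100mm -0.219 -0.34
29 0.837 tool100mm -0.232 -0.348
30 0.865 tool100mm -0.245 -0.355
31 0.894 tool100mm -0.257 -0.363
32 0.923 tool100mm -0.27 -0.37
33 0.952 tool100mm -0.284 -0.376
34 0.981 tool100mm -0.297 -0.383
35 1.01 tool100mm -0.311 -0.389
36 1.038 tool100mm -0.325 -0.394
37 1.067 tool100mm -0.339 -0.399
38 1.096 tool100mm -0.353 -0.404
39 1.125 tool100mm -0.367 -0.408
40 1.154 tool100mm -0.381 -0.412
41 1.183 tool100mm -0.396 -0.415
42 1.212 tool100mm -0.41 -0.418
43 1.24 tool100mm -0.425 -0.421
```

Request:
move_arm --moves "0 0 -0.004 0 0 0 0; -0.003 -0.015 -0.004 0 0 0 0; -0.006 -0.029 -0.004 0 0 0 0; -0.009 -0.043 -0.004 0 0 0 0; -0.013 -0.058 -0.004 0 0 0 0; -0.018 -0.072 -0.004 0 0 0 0"

```text
time: 11.0
position: [0.4925, 0.2426, 0.106]
tool_rot: [0.001, 1.0, 0.003, 0.001]
ft_force: [-2.8, 7.1, 7.6]
grip_width: 0.0261
grip_force: 25.0
```

Request:
move_arm --moves "-0.005 -0.014 0 0 0 0 0; -0.010 -0.028 0 0 0 0 0; -0.015 -0.042 0 0 0 0 0; -0.021 -0.055 0 0 0 0 0"

```text
time: 11.4
position: [0.4946, 0.2371, 0.106]
tool_rot: [0.001, 1.0, 0.003, 0.001]
ft_force: [-2.3, 7.4, 7.2]
grip_width: 0.0259
grip_force: 25.0
```

Request:
move_arm --moves "-0.007 -0.014 0 0 0 0 0; -0.013 -0.027 0 0 0 0 0; -0.021 -0.04 0 0 0 0 0"

```text
time: 11.7
position: [0.4964, 0.233, 0.1059]
tool_rot: [0.001, 1.0, 0.002, 0.0]
ft_force: [-2.1, 6.1, 5.1]
grip_width: 0.0259
grip_force: 25.0
```

Request:
move_arm --moves "-0.007 -0.013 0.003 0 0 0 0; -0.015 -0.025 0.003 0 0 0 0; -0.023 -0.038 0.003 0 0 0 0"

```text
time: 12.0
position: [0.4987, 0.228, 0.1048]
tool_rot: [0.0, 1.0, 0.001, -0.0]
ft_force: [-2.7, 7.2, 2.4]
grip_width: 0.026
grip_force: 25.0
```

Request:
move_arm --moves "-0.009 -0.012 0 0 0 0 0; -0.018 -0.024 0 0 0 0 0; -0.027 -0.035 0 0 0 0 0"

```text
time: 12.3
position: [0.5004, 0.2265, 0.1049]
tool_rot: [0.002, 1.0, 0.003, -0.001]
ft_force: [-4.6, 14.1, 5.5]
grip_width: 0.0261
grip_force: 25.0
```

Request:
move_arm --moves "-0.01 -0.011 0 0 0 0 0; -0.02 -0.022 0 0 0 0 0; -0.03 -0.033 0 0 0 0 0"

```text
time: 12.6
position: [0.5031, 0.2241, 0.1051]
tool_rot: [0.002, 1.0, 0.004, -0.001]
ft_force: [-5.1, 15.4, 4.8]
grip_width: 0.0269
grip_force: 25.4
```

Request:
move_arm --moves "0.01 0.012 0.005 0 0 0 0; 0.02 0.024 0.01 0 0 0 0; 0.02 0.024 0.015 0 0 0 0; 0.02 0.024 0.015 0 0 0 0"

```text
time: 13.0
position: [0.5023, 0.225, 0.1039]
tool_rot: [0.001, 1.0, 0.003, 0.0]
ft_force: [-2.9, 10.4, 5.7]
grip_width: 0.0265
grip_force: 25.1
```

Request:
move_arm --moves "0.01 0.012 0 0 0 0 0; 0.015 0.018 0.005 0 0 0 0; 0.015 0.018 0.01 0 0 0 0; 0.015 0.018 0.01 0 0 0 0"

```text
time: 13.4
position: [0.5015, 0.2256, 0.1025]
tool_rot: [0.0, 1.0, 0.002, 0.001]
ft_force: [-1.7, 6.5, 3.0]
grip_width: 0.0263
grip_force: 25.0
```

Request:
move_arm --moves "0.003 0.008 0 0 0 0 0; 0.004 0.012 0.01 0 0 0 0; 0.004 0.012 0.02 0 0 0 0; 0.004 0.012 0.02 0 0 0 0"

```text
time: 13.8
position: [0.501, 0.2259, 0.1]
tool_rot: [0.0, 1.0, 0.001, 0.0]
ft_force: [0.2, 5.6, 1.2]
grip_width: 0.0265
grip_force: 24.9
```

Request:
move_arm --moves "0 0.006 0.01 0 0 0 0; 0 0.008 0.02 0 0 0 0; 0 0.008 0.03 0 0 0 0; 0 0.008 0.03 0 0 0 0" --squeeze 35

```text
time: 14.2
position: [0.5008, 0.2263, 0.0969]
tool_rot: [-0.0, 1.0, 0.0, 0.0]
ft_force: [0.2, 4.8, 0.8]
grip_width: 0.0264
grip_force: 34.8
```

Request:
move_arm --moves "0 0.005 0.01 0 0 0 0; 0 0.007 0.02 0 0 0 0; 0 0.007 0.03 0 0 0 0; 0 0.007 0.04 0 0 0 0; 0 0.007 0.04 0 0 0 0"

```text
time: 14.7
position: [0.5005, 0.2266, 0.0928]
tool_rot: [-0.0, 1.0, -0.0, -0.0]
ft_force: [-0.4, 3.8, 0.5]
grip_width: 0.0264
grip_force: 34.7
```

Request:
move_arm --moves "0 0.003 0.01 0 0 0 0; 0 0.003 0.02 0 0 0 0; 0 0.003 0.03 0 0 0 0; 0 0.003 0.04 0 0 0 0; 0 0.003 0.04 0 0 0 0"

```text
time: 15.2
position: [0.5005, 0.2269, 0.0889]
tool_rot: [-0.0, 1.0, -0.0, -0.0]
ft_force: [1.1, 1.9, -0.7]
grip_width: 0.0258
grip_force: 34.7
```

Request:
move_arm --moves "0 0.002 0.01 0 0 0 0; 0 0.002 0.02 0 0 0 0; 0 0.002 0.03 0 0 0 0; 0 0.002 0.038 0 0 0 0; 0 0.002 0.038 0 0 0 0"

```text
time: 15.7
position: [0.5005, 0.2272, 0.0852]
tool_rot: [-0.0, 1.0, -0.0, -0.0]
ft_force: [-0.0, 0.9, -0.6]
grip_width: 0.026
grip_force: 34.6
```

Request:
move_arm --moves "0 0 0.005 0 0 0 0; 0 0 0.01 0 0 0 0; 0 0 0.01 0 0 0 0"

```text
time: 16.0
position: [0.5005, 0.2272, 0.0851]
tool_rot: [-0.0, 1.0, -0.0, -0.0]
ft_force: [-3.3, -0.4, 5.0]
grip_width: 0.0263
grip_force: 34.7
```

Request:
move_arm --moves "0 0 0.005 0 0 0 0; 0 0 0.01 0 0 0 0; 0 0 0.01 0 0 0 0"

```text
time: 16.3
position: [0.5005, 0.2273, 0.0849]
tool_rot: [-0.0, 1.0, -0.0, 0.0]
ft_force: [-3.6, -0.1, 11.1]
grip_width: 0.0256
grip_force: 34.7
```

Request:
move_arm --moves "0.005 0 0 0 0 0 0; 0.01 0 0 0 0 0 0; 0.01 0 0 0 0 0 0"

```text
time: 16.6
position: [0.5004, 0.2273, 0.0849]
tool_rot: [-0.001, 1.0, 0.0, 0.001]
ft_force: [-1.7, 0.2, 9.7]
grip_width: 0.0259
grip_force: 34.7
```

```bash
python3 - <<'E'
from h import *
o=robot.get_obs(); print(o['position'],o['ft_force'],o['moment'],o['tool_rot'])
snap('side','d8');snap('scene','s8')
np.set_printoptions(linewidth=250)
for f in ('d8','s8'):
    k,e,s=load(f);p=proj(k,e,[o['position'][0],o['position'][1],.062]).astype(int);print(p)
    g=cv2.cvtColor(s,cv2.COLOR_BGR2GRAY);print(g[p[1]-10:p[1]+9,p[0]-14:p[0]+15])
E
```

```text
[0.50043758 0.22733197 0.08487428] [-1.67695038  0.20055206  9.71268008] [ 0.05194873  0.31607822 -0.00094386] [-5.12031361e-04  9.99999237e-01  6.41115717e-05  1.12208263e-03]
[284 201]
[[171 201 212 222 227 228 228 229 228 199 125  49  16  16  17  15  17  16  16  39 103 180 227 232 232 231 227 214 190]
 [224 230 229 228 229 229 229 230 228 196 113  37  11  15  17  15  16  15  12  36  97 170 214 224 224 227 231 231 228]
 [221 223 221 221 222 220 221 223 218 183 102  32  14  15  18  17  16  16  18  31  77 127 155 159 165 190 222 231 232]
 [159 159 159 159 159 158 157 158 157 131  74  26  14  18  18  21  16  16  12  27  65 100 116 119 123 145 190 223 225]
 [117 119 119 121 120 120 122 120 118 104  71  33  16  14  19  14  15  20  17  26  63  99 114 116 116 133 173 196 175]
 [119 114 116 116 117 117 117 117 117 111  91  51  20  18  17  20  19  20  16  28  65 100 115 117 118 141 175 164 117]
 [146 119 116 117 119 118 117 118 118 116 100  65  28  17  17  19  19  16  18  29  66 100 116 117 115 123 137 130 123]
 [193 147 121 117 117 118 118 131 146 149 141 110  50  20  18  19  17  17  20  3
[... 2920 characters left out ...]
135 136 136 137 140 140 141 139 113 119 127 130  62   9  71  59  62   7   8  18  88 150 145 145 143 141]
 [241 245 117 130 137 138 138 138 136 139 141 139 139 134 129 123 130 126 149 148  74  83 152 147 147 144 141 141 139]
 [249 250 249 125 131 136 137 138 138 139 138 137 140 139 140 141 142 139 144 144 143 142 147 142 140 140 138 139 140]
 [180 236 241 255 130 138 140 138 137 138 138 138 138 137 136 138 138 139 138 139 141 139 139 140 139 139 139 139 139]
 [123 133 135 185 235 134 140 143 141 140 138 139 139 138 137 138 136 135 137 138 138 139 139 139 139 138 140 140 139]
 [134 131 132 124 138 124 132 137 141 140 141 139 139 139 137 138 139 136 138 136 135 136 139 139 138 140 138 139 141]]
```

Request:
move_arm --moves "0.003 0 0 0 0.015 0 0; 0.003 0 0 0 0.025 0 0; 0.003 0 0 0 0.025 0 0"

```text
time: 17.0
position: [0.5011, 0.2275, 0.0851]
tool_rot: [-0.0, 1.0, 0.0, -0.018]
ft_force: [-1.0, 0.2, 10.9]
grip_width: 0.0262
grip_force: 34.8
```

Request:
move_arm --moves "0 0 0 0 -0.025 0 0; 0 0 0 0 -0.05 0 0; 0 0 0 0 -0.05 0 0"

```text
time: 17.3
position: [0.4991, 0.2277, 0.0844]
tool_rot: [-0.001, 1.0, 0.0, 0.021]
ft_force: [-2.3, 1.2, 6.9]
grip_width: 0.0263
grip_force: 35.0
```

Request:
move_arm --moves "0 0 0 0 0.015 0 0; 0 0 0 0 0.025 0 0; 0 0 0 0 0.025 0 0"

```text
time: 17.6
position: [0.5, 0.2276, 0.0847]
tool_rot: [-0.0, 1.0, 0.0, 0.001]
ft_force: [-2.2, 1.1, 8.7]
grip_width: 0.0259
grip_force: 35.0
```

Request:
move_arm --moves "0 0 0 0 -0.025 0 0; 0 0 0 0 -0.05 0 0; 0 0 0 0 -0.05 0 0"

```text
time: 17.9
position: [0.4984, 0.2281, 0.0843]
tool_rot: [-0.0, 0.999, 0.001, 0.04]
ft_force: [-3.0, 3.5, 6.9]
grip_width: 0.0258
grip_force: 35.0
```

```bash
python3 -c "
from h import *
o=robot.get_obs(); print(o['position'],o['ft_force'],o['moment'],o['tool_rot'])"
```

```text
[0.49835106 0.22811712 0.08432257] [-3.02511025  3.4891521   6.85973183] [0.69469514 0.61137441 0.0628113 ] [-4.24397286e-04  9.99215920e-01  5.62999246e-04  3.95859506e-02]
```

Request:
move_arm --moves "0.004 0.006 0 0 0.01 0 0; 0.004 0.006 0 0 0.01 0 0"

```text
time: 18.1
position: [0.4987, 0.2281, 0.0842]
tool_rot: [-0.0, 1.0, 0.0, 0.031]
ft_force: [-3.9, 1.1, 7.0]
grip_width: 0.0262
grip_force: 35.0
```

Request:
move_arm --moves "0 0 0 0 0 0 0.4; 0 0 0 0 0 0 0.6; 0 0 0 0 0 0 0.6; 0 0 0 0 0 0 0.6; 0 0 0 0 0 0 0.6"

```text
time: 18.6
position: [0.499, 0.2276, 0.083]
tool_rot: [-0.0, 1.0, -0.0, 0.031]
ft_force: [-0.2, -0.1, 0.5]
grip_width: 0.0511
grip_force: 0.0
```

Request:
move_arm --moves "0 0 -0.15 0 0.03 0 0.6; 0 0 -0.4 0 0.035 0 0.6; 0 0 -0.7 0 0.035 0 0.6; 0 0 -0.98 0 0.035 0 0.6; 0 0 -0.98 0 0.035 0 0.6"

```text
time: 19.1
position: [0.4951, 0.2284, 0.1845]
tool_rot: [-0.0, 1.0, 0.001, 0.008]
ft_force: [0.2, -0.2, 0.0]
grip_width: 0.0521
grip_force: 0.0
```

Request:
move_arm --moves "0.4 0 -0.3 0 0 0 0.6; 0.6 0 -0.6 0 0 0 0.6; 0.6 0 -0.6 0 0 0 0.6; 0.6 0 -0.6 0 0 0 0.6"

```text
time: 19.5
position: [0.4325, 0.2278, 0.2405]
tool_rot: [-0.001, 1.0, 0.0, 0.005]
ft_force: [0.2, -0.1, -0.1]
grip_width: 0.0522
grip_force: 0.0
```

```bash
python3 - <<'E'
from h import *
np.set_printoptions(linewidth=250)
o=robot.get_obs(); print(o['position'],o['ft_force'],o['tool_rot'])
for n in ('scene','side'): snap(n,n[:2]+'9')
for f in ('si9','sc9'):
    k,e,s=load(f);p=proj(k,e,[.5005,.2273,.075]).astype(int);print(p, [proj(k,e,[.5005,.2273,z]).round(1).tolist() for z in (.06,.065,.105)])
    g=cv2.cvtColor(s,cv2.COLOR_BGR2GRAY);print(g[p[1]-18:p[1]+18,p[0]-13:p[0]+16])
E
```

```text
[0.43250307 0.2278405  0.24051624] [ 0.23224889 -0.06849908 -0.14622205] [-5.47074186e-04  9.99989693e-01  1.28377328e-05  4.50710332e-03]
[285 197] [[285.0, 202.6], [285.0, 200.9], [285.3, 186.8]]
[[ 15  17  19 ... 130 141 143]
 [ 19  19  16 ...  96 105 108]
 [ 19  18  17 ...  62  74  73]
 ...
 [138 140 142 ... 227 227 227]
 [138 140 142 ... 226 226 227]
 [137 141 142 ... 225 225 226]]
[270 191] [[271.0, 194.9], [271.0, 193.6], [270.7, 183.4]]
[[232 232 232 ...  58  64  79]
 [231 231 231 ... 249  99  70]
 [232 232 232 ... 245 247 252]
 ...
 [141 140 142 ... 232 232 232]
 [141 143 143 ... 235 234 233]
 [143 142 143 ... 243 239 236]]
```

```bash
python3 - <<'E'
from h import *
import sys
np.set_printoptions(linewidth=250,threshold=sys.maxsize)
for f,(u,v) in (('si9',(285,195)),('sc9',(270,189))):
    k,e,s=load(f); g=cv2.cvtColor(s,cv2.COLOR_BGR2GRAY);print(f);print(g[v-15:v+15,u-13:u+14])
    P=lambda p:proj(k,e,p).round(1).tolist()
    c=np.array([.5005,.2273])
    print('handle top corners pred',[P([c[0]+a,c[1]+b,.105]) for a,b in((-.01,-.013),(.01,-.013),(.01,.013),(-.01,.013))],'collar bottom L/R/front',[P([c[0]+a,c[1]+b,.06]) for a,b in ((-.014,0),(.014,0),(0,-.014))])
E
```

```text
si9
[[ 19  19  16  20  19  15  20  17  19  16  18  18  18  19  18  19  17  20  16  21  17  17  18  11  33  66  96]
 [ 19  18  17  18  20  17  20  16  19  19  21  15  20  20  20  18  17  20  17  19  15  15  15  21  31  48  62]
 [ 19  19  17  19  19  18  18  16  16  19  20  18  19  19  18  21  15  18   9  17  24  42  62  83  98  84  72]
 [ 16  20  20  18  15  18  15  18  19  19  20  19  20  20  15  17  17  21  38  61  88 121 146 171 173 129  87]
 [ 20  17  16  17  19  21  19  19  15  20  16  17  19  14  25  39  61  87 120 143 173 205 215 216 192 130  80]
 [ 16  16  18  17  17  18  17  18  15  22  21  22  21  18  37  79 127 171 202 213 220 227 227 212 167 111  74]
 [ 18  15  17  19  19  12  18  20  19  23  25  27  30  25  40  94 164 215 227 228 227 227 224 195 139 101  73]
 [ 19  16  16  18  18  25  44  65  64  37  27  30  28  30  33  82 160 219 229 227 227 226 217 171 114  90  83]
 [ 15  18  30  48  70  96 123 147 132  71  26  28  30  29  29  63 135 201 227 229 228 227 217 170 104  82  85]
 [ 52  82 112 130 156 184 206 209 176  90  27  27  25  29  27  45 108 183 226 230 229 228 225 195
[... 5193 characters left out ...]
 128 157 245 236 234 234 238 242 246 121 130 136 135 136 135 129 139 246 236 234 233 234 235]
 [139 140 142 142 137 146 253 239 234 234 234 237 241 238 115 122 122 122 120 135 244 240 235 234 234 233 233]
 [129 131 134 138 137 135 164 252 240 235 233 234 235 239 240 241 241 243 242 240 239 236 234 234 234 235 235]
 [136 138 127 128 127 128 129 164 253 243 238 235 234 235 236 237 236 236 235 234 233 233 234 234 234 234 234]
 [140 138 149 145 130 125 124 122 152 238 250 245 241 237 236 234 233 233 232 232 232 231 231 232 233 234 234]]
handle top corners pred [[270.1, 187.6], [276.4, 184.9], [271.4, 179.2], [265.1, 181.9]] collar bottom L/R/front [[266.7, 196.8], [275.3, 192.9], [273.6, 197.9]]
```

```bash
python3 -c "
from h import *
print(robot.hand_in())"
```

```text
the job is handed in; nothing more can be done
None
```

I handed in the job with the pin in the bush, its collar flush on the deck as far as the images show, and released upright. The simulator returned no verdict, and I did not see the button and balls spring out directly.

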